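Close up the gas filter module and hold its cover for the leak check

ROBOT

A 6-joint arm with a two-finger parallel gripper is mounted at the origin on the work surface. World frame = base frame: x ahead of the robot, y to its left, z up, the work surface at z = 0. Lengths are in mm, angles in rad, forces in N, time in s.
With the tool pointing down it reaches from about 275 to 750 mm from the base axis. Payload 10.2 kg.
Tool frame: the origin (TCP) lies midway between the tips of the shut fingers; the grasp point (between the pads) lies 19 mm behind it (manip.grasp_offset is the distance from the TCP to the grasp point, in mm); y points along the fingers, x is the direction in which the jaws open and shut, and the axes are right-handed (so a half turn about y gives the same grasp; the last joint's range is limited). The gripper opens to 85 mm and grips with 20 to 120 N. Pads are 22 mm wide; open, the fingers measure 114 mm over their backs; the gripper's body (76 mm by 85 mm) begins 54 mm behind the grasp point. The pads swing forward as they close: fully open they stand 13 mm farther back than shut.
Start: joints at [-1.45, 0.313, 1.498, -0, 1.331, -0.223], TCP at [176.948, -494.288, 231.294] pointing down, gripper open.
Joint ranges: [-2.94, 2.94], [-0.97, 2.17], [0.19, 2.56], [-1.23, 4.37], [0.02, 3.11], [-2.88, 2.88]. Speed limits (rad/s): [2.39, 2.39, 3.01, 3.14, 3.14, 3.14].

INTERFACE

Orientations are given as a 3x3 rotation matrix whose columns are the frame's x, y, z axes.
In Python, from plant import manip, imaging, workorder gives the robot as it stands.
- The arm moves only by the shell command python3 -m inch 'ROWS' [FORCE]. ROWS is JSON, a list of rows, each a list of 7 numbers: the opening, from -1 (shut) to 1 (fully open), then the shift along the world's x, y, z normalised to -1 to 1, where 1 is 500 mm, then the turn, a rotation vector about the world's x, y, z normalised to -1 to 1, where 1 is 180 degrees. A call has 1 to 12 rows; each row is the pose to reach, as a shift and turn from the pose measured when the call began, turning the shorter way round; what a row does not reach only later rows make up. A row lasts 1/10 s, in which the tool goes at most 50 mm and 8.59 degrees, less where a joint would pass 70% of its speed; a pose out of reach is approached as far as the arm can. A call with a number of a shift or a turn outside -1 to 1 is refused whole. A call with a gripper value outside its range is refused whole. The fingers move at their own pace and stop on an object; FORCE is the grip in N (left out, the last holds). Time passes only in rows, so rows that repeat a pose let the fingers close. It gives the time, the measured TCP pose, the force and the opening at its end, in the units of the state.
- manip.observe(): the state, without advancing time (a new reading comes with each control period).
- imaging.read_camera(name): name is "scene" or "top" or "wrist"; returns the picture (420x560x3 uint8, red, green, blue); there is no depth.
- imaging.camera_params(name): a dict with "K" (3x3 intrinsics, pixels), "dist_coeffs" ([k1, k2, p1, p2, k3] as OpenCV has them; the pictures are not rectified), "rvec" (rotation vector, rad) and "tvec" (3), from world to camera coordinates, as OpenCV has them. Camera axes: x right, y down, z forward; pixel columns grow to the right and rows downward; lengths in mm; the calibration is good to about 2 mm. A picture is of the moment at which its call begins: read the wrist's pose just before it. camera_params takes no time and is no camera call; for the wrist camera it gives the pose at the moment of the call.
- workorder.job_done(): hands the job in, once; it reports no verdict.
The state is a dict: "time_s": time; "q": joint angles; "dq": joint speeds; "joint_torque": joint torques, N m; "tool_pos": TCP position; "ee_rot": TCP orientation; "force": force on the tool from outside, world axes, zero at the start; "torque": the same for the moment, N m; "grip_width": opening from 0.0 (shut) to 1.0 (fully open).
Only numpy, scipy, OpenCV 4.12 (cv2) and the standard library are available. Lean on these libraries where they do the work, as an engineer would, in place of code of your own. Each camera call takes 0.05 s, during which the arm holds its last target. There are 200 camera calls.

TASK

The filters in the gas-conditioning module have just been changed and it has to be closed up for a leak check. Push the filter drawer fully home until it clicks in at its detent; then turn the quarter-turn fastener on the cover anticlockwise until the slot in its wing lines up with the two index lines, so that its cross-pin can drop through the frame, press the cover down flush on its seal and finish with the fingers still holding it pressed shut: I lock the fastener once the leak reading is good, so leave it in line. Leave the other things on the bench as they are.

Things in the scene. Friction and masses are not known exactly. Their poses are not given: they have to be found in the camera images.
- module: White gas-conditioning module fixed on the bench, 250 deep, 325 wide, 108 mm high with cover shut. Origin on the bench at the plane of the case front, under the middle of drawer, cover and fastener (all on y = 0); x points to its back, y left, z up. Case from y = -200 (gauge side) to +125 mm. Three tube fittings at x = 233 mm reach 144 mm up.
- drawer (a joint): How far the filter drawer is out towards the module's -x, m; 0 = home; starts 0.04 to 0.075. Grey front 200 mm wide, 16 to 98 mm above the bench, its face 14 mm ahead of the case when home. Friction 2 N; in the last 9 mm a sprung detent resists with about 4 N more, clicks in at 4 mm and draws it to a stop. Unless it is home the cover's lip cannot come down over its front.
- handle (a point): Middle of the drawer's bar handle, moves with the drawer: round steel bar 10 mm thick, 120 mm long along the module's y, 78 mm above the bench, its centre 35 mm ahead of the drawer's face (49 mm ahead of the case when home). Axes as the module's.
- cover: Aluminium cover 214 deep, 206 wide, 4 mm thick, lip 16 mm down its front edge, 52 mm ahead of the origin. Origin on its top face at the fastener's axis, at the module's x = 30 mm, 108 mm above the bench shut. x points to the hinge, 170 mm behind, y left, z out of its top. Springs hold it ajar at a stop: leaning 0.085 rad, origin 122, front edge 127 mm up. Shut, it is level and rests on a stiff stop.
- fastener (a joint): Angle of the quarter-turn fastener, rad: 0 = slot in line with the black index lines along the cover's x, before and behind it; grows clockwise from above; starts 0.7 to 1.45; stops at -0.1 and 1.6. Turns against 0.06 N m of friction and stays where left. Its cross-pin passes the frame's slot only within about 0.2 of 0; otherwise it lands on the frame and the cover stays 10 mm open.
- wing (a point): Middle of the fastener's black wing grip, on its axis, 19 mm above the cover's top face: flat bar 36 mm long, 10 thick, 22 high (from 8 to 30 mm above the cover), on a hub 28 mm and a washer 34 mm across. A white-filled slot runs along its top. x points along wing and slot, z up out of the cover. Here the cover's springs push up with about 4 N ajar, 9 N shut.
- cartridge: Bystander: spent filter cartridge lying on its side, white 140 mm long, 58 mm across its hexagonal grey ends; origin under its middle
- cap: Bystander: blue screw cap, 52 mm across, 29 mm high; origin under its centre
- funnel: Bystander: blue funnel standing on its 76 mm rim, 75 mm high; origin under its centre
- lab_bottle: Bystander: clear glass lab bottle with a blue cap, 86 mm across, 146 mm high; origin under its centre
- wash_bottle: Bystander: white wash bottle with a bent spout, 76 mm across, 216 mm high; origin under its centre
- cylinder: Bystander: glass measuring cylinder on a 60 mm round foot, 28 mm across, 175 mm high; origin under its centre
- sample_box: Bystander: clear open sample box with black foam, 100 x 70 x 35 mm; origin under its centre
- screwdriver: Bystander: red-handled screwdriver lying on the bench, 200 mm long, 26 mm thick; origin under its middle, x towards its tip

How it is judged (in metres and radians):
On the way, in this order (a step that is already met when the one before it is completed fails the run):
1. the filter drawer is pushed home at its detent (value of joint drawer below 0.002 m), for 0.2 s.
2. the fastener is turned until its slot lines up with the index lines (value of joint fastener below 0.2 rad), for 0.2 s.
At the end, for the whole second after the job is handed in: The drawer is home (within 2 mm), the fastener's slot is in line with the index lines (within 0.2 rad), the cover is shut on its seal (leaning less than 0.012 rad, about 2.5 mm at its front edge), and the gripper's fingers still press on the cover or its fastener with more than 4 N (value of joint drawer below 0.002 m and value of joint fastener between -0.2 and 0.2 rad and angle between cover's own z axis and vertical below 0.012 rad and contact force between the fingers and cover above 4 N); the arm keeps its last pose, push and grip.
It fails at once if one of the other things on the bench is moved by more than 30 mm (distance of any of cartridge, cap, funnel, lab_bottle, wash_bottle, cylinder, sample_box, screwdriver from where it was at the start of the episode above 0.03 m).
It also fails if it takes over 42 s, if anything falls off the work surface, if the arm or the gripper's body presses on something with over 40 N, if the wrist force passes 120 N, or if a joint passes its speed limit or range.

## Working session

There is one attempt and no reset: what is moved stays moved. The work goes in short steps, Python scripts to look and compute and a shell command to move; the robot and the scene stay as the last step left them, time stands still between calls to the robot, and variables do not carry over. Pictures are saved under pics/ and viewed, about 8 in all and at most 12, crops included, and the job is handed in when it is done.

```bash
mkdir -p pics; ls; python3 - <<'E'
from plant import manip, imaging
import cv2
s=manip.observe(); print({k:s[k] for k in('time_s','tool_pos','grip_width','force')}); print(s['ee_rot'])
for n in("scene","top"):
    im=imaging.read_camera(n); cv2.imwrite(f'pics/{n}0.png',im[:,:,::-1]); p=imaging.camera_params(n); print(n,p)
E
```

```text
pics
{'time_s': 0.0, 'tool_pos': array([ 176.92786674, -494.01813209,  230.71976825]), 'grip_width': 1.0046709675729202, 'force': array([-0.04859458, -1.25160331,  0.13274883])}
[[ 3.37075959e-01 -1.22765539e-04  9.41477447e-01]
 [-9.41476584e-01  1.31632193e-03  3.37075822e-01]
 [-1.28066871e-03 -9.99999126e-01  3.28119599e-04]]
scene {'K': array([[456.16282153,   0.        , 285.09622178],
       [  0.        , 456.16282153, 203.73307557],
       [  0.        ,   0.        ,   1.        ]]), 'dist_coeffs': array([-0.10220059,  0.        ,  0.        ,  0.        ,  0.        ]), 'rvec': array([ 2.15029249,  0.61718083, -0.32738073]), 'tvec': array([-510.37672735, -129.21599289, 1605.27738059])}
top {'K': array([[408.94147708,   0.        , 277.33611675],
       [  0.        , 408.94147708, 211.77627788],
       [  0.        ,   0.        ,   1.        ]]), 'dist_coeffs': array([-0.11509609,  0.        ,  0.        ,  0.        ,  0.        ]), 'rvec': array([ 2.13454995, -2.15989384,  0.14048095]), 'tvec': array([  17.52103024,  631.6108276 , 1396.09476731])}
```

View pics/top0.png

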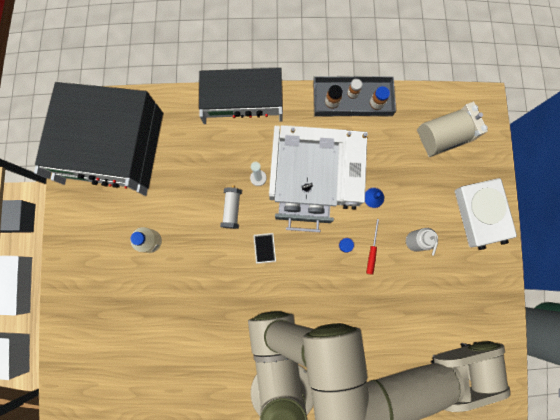

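View pics/scene0.png

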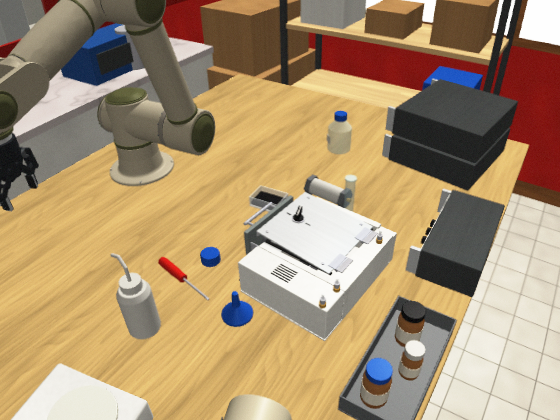

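The top view shows the module at about (320,165), its drawer open towards the robot with the handle near (304,228). The wing is at (307,187), the cap at (346,245), the sample box at (264,248) and the funnel at (374,198). Next I'll zoom in on the module.

```bash
cat > h.py <<'E'
import cv2,numpy as np
from plant import imaging
def ray(n,uv,P=None):
    P=P or imaging.camera_params(n); R=cv2.Rodrigues(P['rvec'])[0]
    x=cv2.undistortPoints(np.array(uv,float).reshape(-1,1,2),P['K'],P['dist_coeffs']).reshape(-1,2)
    d=np.c_[x,np.ones(len(x))]@R; return -R.T@P['tvec'].ravel(),d
def onz(n,uv,z,P=None):
    c,d=ray(n,uv,P); return c+d*((z-c[2])/d[:,2])[:,None]
def proj(n,X,P=None):
    P=P or imaging.camera_params(n); return cv2.projectPoints(np.array(X,float).reshape(-1,3),P['rvec'],P['tvec'],P['K'],P['dist_coeffs'])[0].reshape(-1,2)
E
python3 - <<'E'
import cv2
im=cv2.imread('pics/top0.png')[118:240,258:388]
cv2.imwrite('pics/topcrop.png',cv2.resize(im,None,fx=6,fy=4.9*6/4.9*0.8,interpolation=cv2.INTER_CUBIC) if 0 else cv2.resize(im,None,fx=4.8,fy=4.8,interpolation=cv2.INTER_CUBIC))
E
```

```text
(no output)
```

View pics/topcrop.png

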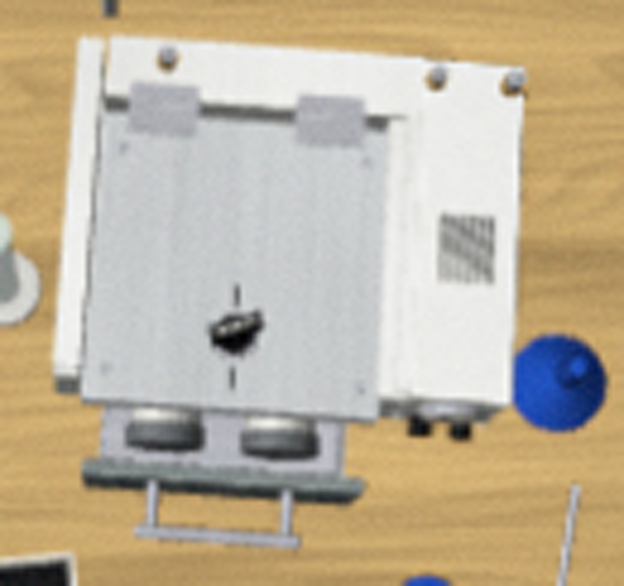

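The handle bar ends are at crop (137,532) and (299,543). The index lines are at (237,294) and (232,378), and the wing at (235,332) points about 70° clockwise.

```bash
python3 - <<'E'
from h import *
f=lambda l:[(u/4.8+258,v/4.8+118) for u,v in l]
h=onz('top',f([(137,532),(299,543)]),80); print('handle',h,np.linalg.norm(h[0]-h[1]),h.mean(0))
d=h[0]-h[1]; print('y axis yaw',np.arctan2(-d[0],d[1]))
i=onz('top',f([(237,285),(232,388)]),122); print('idx',i,np.arctan2(*(i[0]-i[1])[[1,0]]))
w=onz('top',f([(211,333),(262,317)]),150); print('wing',w,w.mean(0),np.arctan2(*(w[1]-w[0])[[1,0]]),np.linalg.norm(w[0]-w[1]))
c=onz('top',f([(82,402),(378,418)]),127);print('cover front',c,c.mean(0),np.linalg.norm(c[0]-c[1]));d=c[0]-c[1];print(np.arctan2(-d[0],d[1]))
c=onz('top',f([(106,40),(520,68)]),108);print('back',c);d=c[0]-c[1];print(np.arctan2(-d[0],d[1]),np.linalg.norm(d))
# drawer front top edges
c=onz('top',f([(84,462),(362,480)]),98);print('drawer face top rear?',c,np.linalg.norm(c[0]-c[1]))
for n,p,z in(('cap',(346.5,245),29),('box',(264,248),35),('cart',(231,207),29)): print(n,onz('top',[p],z))
from plant import manip; print(manip.grasp_offset)
E
```

```text
handle [[ 567.61536173  -20.87958082   80.        ]
 [ 558.31590286 -135.87801976   80.        ]] 115.37383106795446 [562.9656323  -78.37880029  80.        ]
y axis yaw -0.08069037687562992
idx [[736.64815445 -92.89234123 122.        ]
 [663.38668967 -87.77352622 122.        ]] -0.0697571296840428
wing [[ 696.98566065  -72.36131748  150.        ]
 [ 707.74708171 -107.56903823  150.        ]] [702.36637118 -89.96517786 150.        ] -1.274159433178717 36.81564591083857
cover front [[ 653.98312659   16.69037334  127.        ]
 [ 640.27093322 -188.28205208  127.        ]] [647.1270299  -85.79583937 127.        ] 205.43057082566665
-0.06679821769908625
back [[ 922.7722574    -3.25603696  108.        ]
 [ 898.99132438 -303.5004822   108.        ]]
-0.07904022904609433 301.1847600251146
drawer face top rear? [[ 615.86876391   16.05426013   98.        ]
 [ 600.65375408 -179.69191945   98.        ]] 196.33660724854312
cap [[ 512.5069866 -232.3956292   29.       ]]
box [[505.44153967  58.27116693  35.        ]]
cart [[653.01999342 175.36692711  29.        ]]
18.700000000000003
```

The measured sizes agree: handle 115/120 mm, wing 36.8/36, cover 205/206. Module yaw is about -0.073, the drawer is about 60 mm out and the fastener is at about 1.2 rad. I'll go above and in front of the handle with the fingers shut.

```bash
python3 -m inch '[[-1,0.676,0.838,0,0,0,0.367],[-1,0.676,0.838,0,0,0,0.367],[-1,0.676,0.838,0,0,0,0.367],[-1,0.676,0.838,0,0,0,0.367],[-1,0.676,0.838,0,0,0,0.367],[-1,0.676,0.838,0,0,0,0.367],[-1,0.676,0.838,0,0,0,0.367],[-1,0.676,0.838,0,0,0,0.367],[-1,0.676,0.838,0,0,0,0.367],[-1,0.676,0.838,0,0,0,0.367],[-1,0.676,0.838,0,0,0,0.367],[-1,0.676,0.838,0,0,0,0.367]]' 40
python3 - <<'E'
from plant import manip, imaging
import cv2
s=manip.observe(); print(s['time_s'],s['tool_pos'],s['ee_rot'],s['q'],s['grip_width'])
import pickle
pickle.dump(imaging.camera_params('wrist'),open('w1.pkl','wb'))
cv2.imwrite('pics/w1.png',imaging.read_camera('wrist')[:,:,::-1])
E
```

```text
time_s: 1.3
tool_pos: [516.4, -71.7, 230.2]
ee_rot: [[0.998, -0.002, 0.069], [-0.069, 0.001, 0.998], [-0.002, -1.0, 0.001]]
force: [-0.4, -1.1, 0.1]
grip_width: -0.001
1.3 [516.42695075 -71.67250707 230.15795632] [[ 0.99759973 -0.00153672  0.06922729]
 [-0.06922523  0.00135865  0.99760013]
 [-0.00162709 -0.9999979   0.00124901]] [-3.63223951e-01  3.06724120e-01  1.50908990e+00  7.45958603e-04
  1.32769787e+00 -2.94122462e-01] -0.0013029024783561619
```

View pics/w1.png

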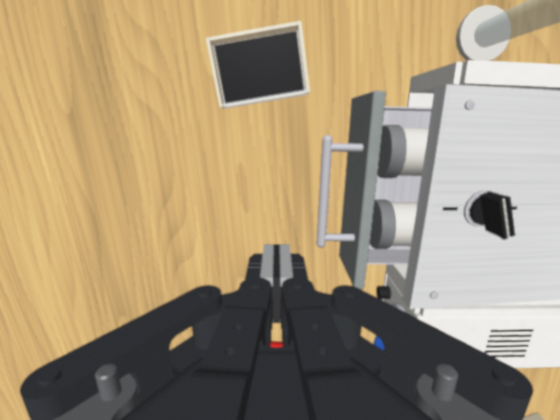

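The wrist view shows the handle bar from (327,138) to (321,245). Index marks are near (450,209) and (513,208), with the wing around (493,215). I'll check these against the top view.

```bash
python3 - <<'E'
from h import *
import pickle
P=pickle.load(open('w1.pkl','rb'))
h=onz('wrist',[(327,138),(321,245)],80,P); print(h,h.mean(0),np.linalg.norm(h[0]-h[1]))
print('idx',onz('wrist',[(443,209),(517,208)],122,P))
print('cover front',onz('wrist',[(446,86),(412,305)],126,P))
w=onz('wrist',[(487,193),(511,237)],152,P); print('wing top?',w,w.mean(0))
h=onz('wrist',[(475,208)],122,P); print('washer',h)
E
```

```text
[[ 569.5807225   -20.29999967   80.        ]
 [ 560.58326329 -133.44757594   80.        ]] [565.08199289 -76.87378781  80.        ] 113.50475006047743
idx [[666.51821275 -87.16875224 122.        ]
 [735.87908178 -91.05652029 122.        ]]
cover front [[ 658.11696913   17.24862485  126.        ]
 [ 642.77341193 -183.54841356  126.        ]]
wing top? [[ 683.5491592   -66.07164621  152.        ]
 [ 709.31686855 -105.43852608  152.        ]] [696.43301388 -85.75508615 152.        ]
washer [[696.13721977 -88.28544773 122.        ]]
```

Both views agree on the handle at (564,-77). I'll descend, then approach.

```bash
python3 -m inch '[[-1,0,-0.01,-0.1,0,0,0],[-1,0,-0.01,-0.2,0,0,0],[-1,0,-0.01,-0.3,0,0,0],[-1,0,-0.01,-0.336,0,0,0],[-1,0.02,-0.01,-0.336,0,0,0],[-1,0.04,-0.012,-0.336,0,0,0],[-1,0.06,-0.013,-0.336,0,0,0],[-1,0.08,-0.015,-0.336,0,0,0]]'; python3 -m inch '[[-1,0.02,-0.001,0,0,0,0],[-1,0.04,-0.002,0,0,0,0],[-1,0.06,-0.004,0,0,0,0]]'
```

```text
time_s: 2.15
tool_pos: [554.6, -82.0, 62.0]
ee_rot: [[0.997, -0.004, 0.072], [-0.072, 0.001, 0.997], [-0.004, -1.0, 0.001]]
force: [-2.3, 0.5, 2.2]
grip_width: -0.004
time_s: 2.45
tool_pos: [583.8, -85.1, 61.7]
ee_rot: [[0.997, -0.006, 0.073], [-0.073, 0.002, 0.997], [-0.006, -1.0, 0.001]]
force: [-3.0, 0.9, 1.4]
grip_width: -0.003
```

```bash
python3 -m inch '[[-1,0.01,-0.001,0,0,0,0],[-1,0.02,-0.001,0,0,0,0],[-1,0.03,-0.002,0,0,0,0],[-1,0.03,-0.002,0,0,0,0]]';  python3 -m inch '[[-1,0.01,-0.001,0,0,0,0],[-1,0.01,-0.001,0,0,0,0]]'
```

```text
time_s: 2.85
tool_pos: [598.9, -86.8, 61.7]
ee_rot: [[0.997, -0.006, 0.074], [-0.074, 0.001, 0.997], [-0.006, -1.0, 0.001]]
force: [-0.3, -0.2, 0.9]
grip_width: 0.003
time_s: 3.05
tool_pos: [601.8, -87.0, 61.4]
ee_rot: [[0.997, -0.012, 0.074], [-0.074, 0.003, 0.997], [-0.013, -1.0, 0.002]]
force: [-15.2, 1.1, 6.0]
grip_width: -0.0
```

The force fell to about 0 N, then rose to 15 N, which fits a click followed by the stop. I'll back off, rise and open, then look.

```bash
python3 -m inch '[[-1,-0.06,0.004,0,0,0,0],[-1,-0.1,0.006,0.0,0,0,0],[1,-0.1,0.006,0.1,0,0,0.02],[1,-0.1,0.006,0.2,0,0,0.06],[1,-0.1,0.006,0.3,0,0,0.1],[1,-0.06,0.006,0.36,0,0,0.118],[1,0,0,0.38,0,0,0.118],[1,0.04,0,0.38,0,0,0.118],[1,0.04,0,0.38,0,0,0.118]]'
python3 - <<'E'
from plant import manip, imaging
import cv2,pickle
pickle.dump(imaging.camera_params('wrist'),open('w2.pkl','wb'))
cv2.imwrite('pics/w2.png',imaging.read_camera('wrist')[:,:,::-1])
E
```

```text
time_s: 3.95
tool_pos: [623.3, -87.1, 250.9]
ee_rot: [[0.956, -0.012, -0.293], [0.293, -0.002, 0.956], [-0.012, -1.0, 0.001]]
force: [-0.7, 0.2, -1.1]
grip_width: 0.999
```

View pics/w2.png

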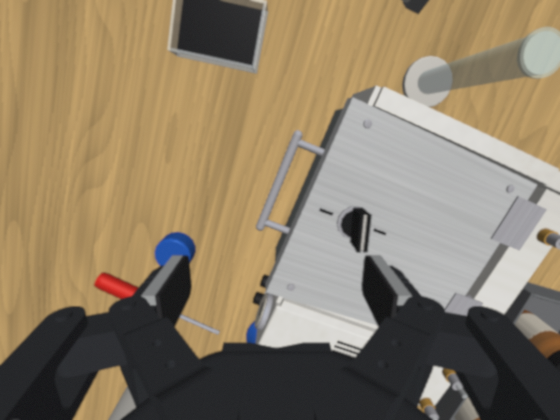

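The drawer is under the cover front, with the handle ends at (298,136) and (262,225). The index marks run from (320,209) to (385,234), and the wing's white slot is about (368,216)-(362,248).

```bash
python3 - <<'E'
from h import *
import pickle
P=pickle.load(open('w2.pkl','rb')); im=cv2.imread('pics/w2.png')
h=onz('wrist',[(298,136),(262,225)],80,P).mean(0)
i=onz('wrist',[(320,209),(385,234)],122,P); print('handle',h,'idx',i,i.mean(0))
a=np.arctan2(*(i[1]-i[0])[[1,0]]);print('yaw',a)
# slot: bright pixels inside wing
c=im[195:260,340:380]; 
m=(cv2.cvtColor(c,cv2.COLOR_BGR2GRAY)<75).astype(np.uint8)
k=cv2.findContours(m,cv2.RETR_EXTERNAL,cv2.CHAIN_APPROX_NONE)[0]; k=max(k,key=cv2.contourArea); print(cv2.boundingRect(k))
s=onz('wrist',[(368,216),(362,248)],152,P); print('slot',s,s.mean(0),np.linalg.norm(s[0]-s[1]),np.arctan2(*(s[1]-s[0])[[1,0]]))
cv2.imwrite('pics/w2c.png',cv2.resize(im[180:275,300:400],None,fx=6,fy=6,interpolation=cv2.INTER_CUBIC))
E
```

```text
handle [622.27646733 -80.59186924  80.        ] idx [[665.35755988 -85.79285683 122.        ]
 [735.88510883 -91.19550519 122.        ]] [700.62133435 -88.49418101 122.        ]
yaw -0.07645406341462954
(2, 13, 28, 44)
slot [[ 700.57841553  -72.10917765  152.        ]
 [ 706.83285633 -101.82265395  152.        ]] [703.70563593 -86.9659158  152.        ] 30.364596217047303 -1.3633332258597044
```

View pics/w2c.png

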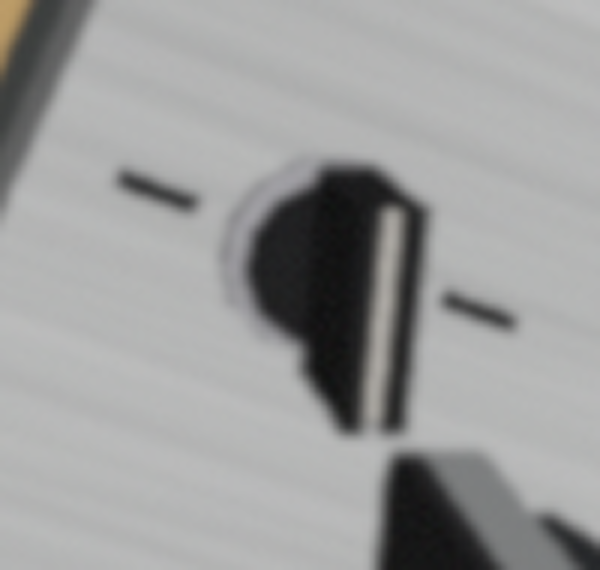

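The slot ends are at (365.5,214.5) and (362,252), so the fastener is at about 1.30 rad and the jaw yaw I need is about 0.20. The handle is at x 622, against about 621 expected when home, so the drawer is in. I'll move over the wing, descend and grip.

```bash
python3 -m inch '[[1,0.09,0,0,0,0,-0.02],[1,0.159,-0.001,0,0,0,-0.032],[1,0.159,-0.001,-0.08,0,0,-0.032],[1,0.159,-0.001,-0.16,0,0,-0.032],[1,0.159,-0.001,-0.2,0,0,-0.032],[1,0.159,-0.001,-0.234,0,0,-0.032],[1,0.159,-0.001,-0.234,0,0,-0.032]]'
python3 -m inch '[[-1,0,0,0,0,0,0],[-1,0,0,0,0,0,0],[-1,0,0,0,0,0,0],[-1,0,0,0,0,0,0],[-1,0,0,0,0,0,0],[-1,0,0,0,0,0,0]]' 40
```

```text
time_s: 4.7
tool_pos: [700.2, -87.3, 131.2]
ee_rot: [[0.981, -0.018, -0.195], [0.195, 0.001, 0.981], [-0.017, -1.0, 0.004]]
force: [0.6, 0.5, -0.1]
grip_width: 1.0
time_s: 5.3
tool_pos: [701.6, -87.4, 131.6]
ee_rot: [[0.981, -0.013, -0.195], [0.195, 0.0, 0.981], [-0.013, -1.0, 0.003]]
force: [11.9, 0.2, -3.9]
grip_width: 0.107
```

The width is 9 mm, so the wing is gripped. I'll turn it anticlockwise by 1.30 rad.

```bash
python3 -m inch '[[-1,0.003,0,0,0,0,0.04],[-1,0.003,0,0,0,0,0.085],[-1,0.003,0,0,0,0,0.13],[-1,0.003,0,0,0,0,0.175],[-1,0.003,0,0,0,0,0.22],[-1,0.003,0,0,0,0,0.265],[-1,0.003,0,0,0,0,0.31],[-1,0.003,0,0,0,0,0.355],[-1,0.003,0,0,0,0,0.395],[-1,0.003,0,0,0,0,0.414],[-1,0.003,0,0,0,0,0.414],[-1,0.003,0,0,0,0,0.414]]'
python3 - <<'E'
from plant import manip, imaging
import cv2
s=manip.observe();print(s['torque'],s['q'])
im=imaging.read_camera('wrist')[:,:,::-1]; t=imaging.read_camera('top')[118:240,258:388,::-1]
t=cv2.resize(t,(447,420),interpolation=cv2.INTER_CUBIC); im=im[:,100:450]
import numpy as np
cv2.imwrite('pics/w3.png',np.hstack([im,t]))
E
```

```text
time_s: 6.5
tool_pos: [702.6, -87.5, 131.7]
ee_rot: [[0.075, -0.005, -0.997], [0.997, -0.013, 0.075], [-0.013, -1.0, 0.004]]
force: [-3.9, -1.2, 2.0]
grip_width: 0.108
[ 0.18804487  1.08967597 -0.02411908] [-0.28395227  0.80904026  0.96202221 -0.01385025  1.3721479  -1.77651191]
```

View pics/w3.png

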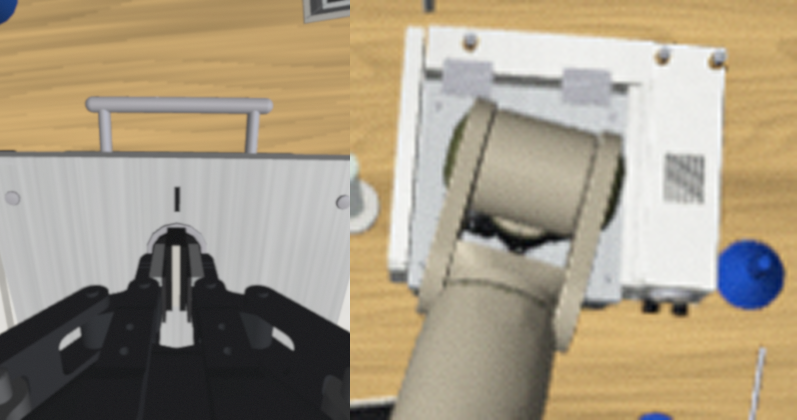

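The wing's white slot at (176,270) now lines up with the front index line at (178,198). The jaw yaw puts the wing at -0.075, the same as the module. I'll press down.

```bash
python3 -m inch '[[-1,0,0,-0.008,0,0,0],[-1,-0.001,0,-0.016,0,0,0],[-1,-0.002,0,-0.022,0,0,0],[-1,-0.003,0,-0.026,0,0,0],[-1,-0.003,0,-0.028,0,0,0],[-1,-0.003,0,-0.028,0,0,0]]' 60
```

```text
time_s: 7.2
tool_pos: [701.0, -87.5, 119.9]
ee_rot: [[0.076, -0.004, -0.997], [0.997, -0.013, 0.076], [-0.013, -1.0, 0.003]]
force: [-12.8, 2.1, 12.9]
grip_width: 0.099
```

```bash
python3 -m inch '[[-1,-0.002,0,-0.004,0,0,0],[-1,-0.003,0,-0.007,0,0,0],[-1,-0.003,0,-0.007,0,0,0],[-1,-0.003,0,-0.007,0,0,0]]'; python3 -m inch '[[-1,0,0,-0.005,0,0,0],[-1,0,0,-0.006,0,0,0],[-1,0,0,-0.006,0,0,0]]'
```

```text
time_s: 7.6
tool_pos: [700.8, -87.4, 119.3]
ee_rot: [[0.077, 0.001, -0.997], [0.997, -0.014, 0.077], [-0.014, -1.0, -0.002]]
force: [-5.0, 1.0, 12.3]
grip_width: 0.103
time_s: 7.9
tool_pos: [700.9, -87.4, 118.7]
ee_rot: [[0.078, 0.002, -0.997], [0.997, -0.015, 0.078], [-0.014, -1.0, -0.004]]
force: [-12.2, 0.9, 13.9]
grip_width: 0.104
```

```bash
python3 -m inch '[[-1,-0.003,0,-0.008,0,0,0],[-1,-0.003,0,-0.014,0,0,0],[-1,-0.003,0,-0.018,0,0,0],[-1,-0.003,0,-0.018,0,0,0],[-1,-0.003,0,-0.018,0,0,0],[-1,-0.003,0,-0.018,0,0,0]]' 70
python3 - <<'E'
from plant import manip, imaging
import cv2,pickle,numpy as np
P=imaging.camera_params('wrist');pickle.dump(P,open('w4.pkl','wb'))
im=imaging.read_camera('wrist')[:,:,::-1]; cv2.imwrite('pics/w4full.png',im)
sc=imaging.read_camera('scene')[:,:,::-1]; cv2.imwrite('pics/s4.png',sc)
sc=cv2.resize(sc[185:330,230:400],(492,420),interpolation=cv2.INTER_CUBIC)
cv2.imwrite('pics/w4.png',np.hstack([im[:,120:425],sc]))
E
```

```text
time_s: 8.5
tool_pos: [700.8, -87.5, 116.7]
ee_rot: [[0.079, 0.01, -0.997], [0.997, -0.017, 0.079], [-0.016, -1.0, -0.011]]
force: [-16.5, 3.0, 34.7]
grip_width: 0.098
```

View pics/w4.png

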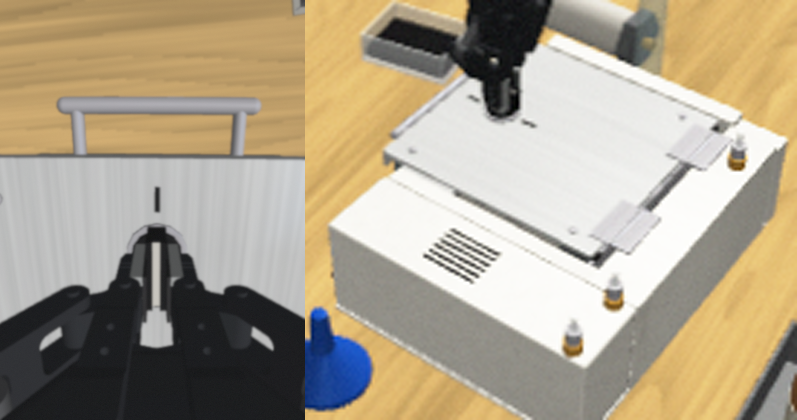

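The cover looks level and the slot is in line at (157,270). I'll check its height by locating its two front screws in two views.

```bash
python3 - <<'E'
import cv2,numpy as np
a=cv2.imread('pics/w4full.png'); b=cv2.imread('pics/w2.png')
f=lambda im,u,v,r=24: cv2.resize(im[v-r:v+r,u-r:u+r],(390,290) if 0 else (290,290),interpolation=cv2.INTER_CUBIC)
def blk(im,u0,v0):return cv2.resize(im[v0:v0+48,u0:u0+64],(384,288),interpolation=cv2.INTER_CUBIC)
cv2.imwrite('pics/scr.png',np.vstack([np.hstack([blk(a,75,175),blk(a,425,175)]),np.hstack([blk(b,335,100),blk(b,259,263)])]))
E
```

```text
(no output)
```

View pics/scr.png

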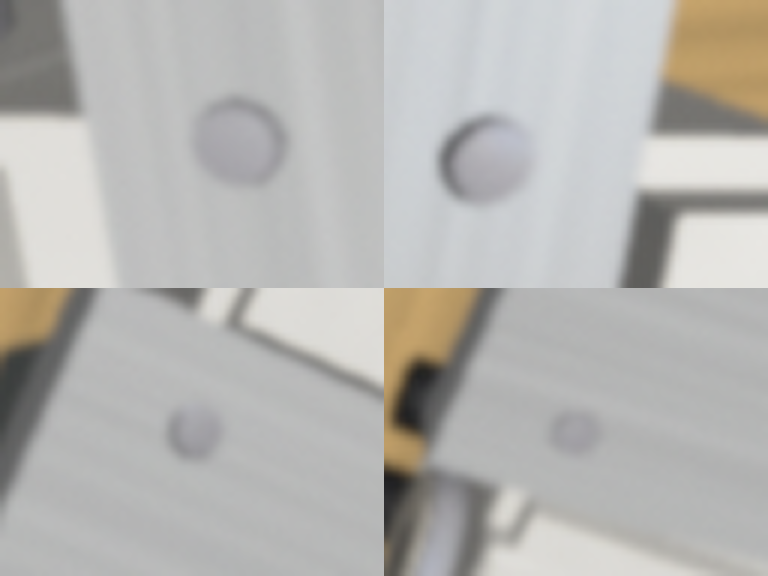

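Screws are at (115,198.5) and (442.2,201.7) now, and were at (367.2,123.8) and (291,286.8) when ajar. The cover's side edges are at about u=90.5 and u=468.5.

```bash
python3 - <<'E'
from h import *
import pickle
P2=pickle.load(open('w2.pkl','rb'));P4=pickle.load(open('w4.pkl','rb'))
L=lambda p,z,P:(lambda q:np.linalg.norm(q[0]-q[1]))(onz('w',p,z,P))
b=[(367.2,123.8),(291,286.8)];a=[(115,198.5),(442.2,201.7)];e=[(90.5,198),(468.5,202)]
for z in(122,124,126,128):print('ajar',z,L(b,z,P2))
for z in range(102,124,3):print('now',z,'screws',L(a,z,P4),'edges(206)',L(e,z,P4), onz('w',a,z,P4).mean(0)[:2])
print(onz('w',b,125,P2).mean(0))
# side view: handle in w4 (z=80): full px
h=onz('w',[(180,104),(376,105)],80,P4);print('handle',h,np.linalg.norm(h[0]-h[1]))
E
```

```text
ajar 122 178.30385380555134
ajar 124 176.99160819572174
ajar 126 175.67936258589216
ajar 128 174.36711697606253
now 102 screws 184.03800988994473 edges(206) 213.36489685194692 [671.76519284 -85.53233433]
now 105 screws 180.51311936781335 edges(206) 209.2783067876514 [670.92780977 -85.43239069]
now 108 screws 176.98822884568196 edges(206) 205.19171672335585 [670.09042671 -85.33244706]
now 111 screws 173.46333832355063 edges(206) 201.10512665906037 [669.25304365 -85.23250343]
now 114 screws 169.93844780141924 edges(206) 197.01853659476487 [668.41566059 -85.13255979]
now 117 screws 166.4135572792879 edges(206) 192.9319465304694 [667.57827753 -85.03261616]
now 120 screws 162.88866675715653 edges(206) 188.84535646617388 [666.74089447 -84.93267253]
now 123 screws 159.36377623502514 edges(206) 184.7587664018784 [665.90351141 -84.8327289 ]
[671.32213908 -86.10304801 125.        ]
handle [[ 615.49164016 -138.42033468   80.        ]
 [ 625.25336708  -24.84395506   80.        ]] 113.99511094996015
```

Both checks put the front of the cover at 107.4–108.5 mm, against 108 mm shut. The handle is at x ≈ 620, so the drawer is home. I'll do a last check for steadiness and then hand in.

```bash
python3 - <<'E'
from plant import manip, imaging, workorder
import cv2
im=imaging.read_camera('top'); a=cv2.imread('pics/top0.png')[:,:,::-1]
d=cv2.absdiff(im,a).max(2)
for n,(u,v) in dict(cap=(346,245),box=(264,248),cart=(231,207),cyl=(258,174),funnel=(374,198),drv=(372,255),wash=(425,240),bot=(145,240)).items(): print(n,(d[v-12:v+12,u-8:u+8]>40).sum(),end=' ')
s=manip.observe(); print(s['time_s'],s['tool_pos'],s['force'],s['grip_width'])
if s['force'][2]>15: print(workorder.job_done())
E
```

```text
cap 0 box 114 cart 0 cyl 0 funnel 0 drv 0 wash 0 bot 0 8.65 [700.81511026 -87.48997869 116.71713105] [-18.31878949   3.5301871   34.3494868 ] 0.0996711959961383
the job is handed in; nothing more can be done
None
```

I pushed the drawer home, turned the fastener into line and pressed the cover shut. The job was handed in at about 8.7 s with the fingers still gripping the wing and pressing down.

- **Drawer:** pushing on the bar handle, the force fell to about 0 N and then rose to 15 N, as expected for a click followed by the stop. The handle then measured x ≈ 620–622 mm, against about 621 mm expected when home.
- **Fastener:** it started at about 1.30 rad and I turned it anticlockwise by that much with the wing gripped. The slot looked in line with the front index line, and the jaw yaw put the wing within about 0.01 rad of the module's axis. I did not measure the slot angle separately at the end.
- **Cover:** two image measurements, from the screw spacing and the cover width, gave 107.4 and 108.5 mm near the front edge; shut is 108 mm. The downward push was about 34 N at hand-in. There was also a sideways force of about 18 N at the wrist, well under the limit.
- **Other things on the bench:** the final top view showed no change at seven of the eight items. The check at the sample box did show a change. I put this down to the arm covering it in that view, but did not confirm it. The arm did not go near the box, and the scene view taken just before showed it standing normally.

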